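# Lock the mineral turntable with its drop bolt

### The job

Lock the cedar turntable: take the brass bolt by its knob, lift it over the red bump in its guide, slide it towards the turntable and let it drop fully home on that side of the bump, with its tongue between the two brass cheeks on the turntable, then let go. Do not turn the turntable, and leave the fragile white aragonite sprig standing where it is.

Things in the scene. Friction and masses are not known exactly. Their poses are not given: they have to be found in the camera images.
- board: Fixed teal board, 300 x 510 x 12 mm. Origin on the table under the middle of the bolt's guide; +y along the guide to the turntable, z up. Guide, open on top, in mm: floor z 18, inner x -18 to 18, outer x -24 to 24, walls to z 34, ends at y -60 and 60. Red bump across it, y -5 to 5, top z 26. Bridge over the tongue at y 85 to 95, x -21 to 21, underside z 64, top 70: the bolt can rise 24.
- bolt: Loose brass bolt, 0.3 kg. Origin: centre of its foot's underside; axes about those of board. Foot 30 (x) x 44 (y) x 22 mm; tongue 14 wide, z 12 to 22, out to y 140, under the bridge. Flat-sided knob above the foot, 22 (x) x 30 (y), z 30 to 66. Starts on the guide floor about 33 mm on the -y side of the bump; locked, its origin is 27 to 38 mm on the +y side, where foot meets bump or guide end.
- aragonite: Fragile white branching aragonite sprig, about 50 mm across and 60 mm high, loose on the board about 115 mm to one side of the guide (either side; a small steel and red magnet bar lies on the other). Origin: centre of its underside, z up.
- turntable (a joint): Angle (rad, counter-clockwise from above) of the cedar turntable, 260 mm across, centre at board y 260; turns with light friction (0.15 N m). At 0 its two brass cheeks (30 mm apart, y 135 to 179, tops z 44) are in line with the guide; starts within 0.03 of 0. Silver ore and red vanadinite, under 75 mm high, stand on it; the brass knob at its centre is only the pivot.
Not all that is in view belongs to the job. What is meant by the bolt is not blue, grey or pink, and is the larger of those in its own colour.

How it is judged (in metres and radians):
On the way:
1. the bolt is lifted over the bump inside its guide (z of bolt in the frame of board above 0.0245 m and y of bolt in the frame of board between -0.015 and 0.03 m and x of bolt in the frame of board between -0.012 and 0.012 m), for 0.05 s.
At the end, for the whole second after the job is handed in: The bolt lies released, at rest and level (7 degrees) on the guide floor (within 3 mm), origin 22 to 43 mm beyond the bump's middle on the turntable side, within 6 mm of the centre line and 10 degrees of the guide's direction; turntable within 0.2 rad of in-line (y of bolt in the frame of board between 0.022 and 0.043 m and z of bolt in the frame of board below 0.021 m and x of bolt in the frame of board between -0.006 and 0.006 m and angle between the y axis of bolt and the y axis of board, either way round below 0.175 rad and angle between bolt's own z axis and vertical below 0.12 rad and linear speed of bolt below 0.02 m/s and value of joint turntable between -0.2 and 0.2 rad); the robot touches nothing.
It fails at once if the aragonite sprig is pushed more than 20 mm or tipped (distance of aragonite from where it was at the start of the episode above 0.02 m or angle between aragonite's own z axis and vertical above 0.35 rad).
It fails at once if the turntable is turned more than 0.2 rad from in-line (value of joint turntable above 0.2 rad or value of joint turntable below -0.2 rad).
It also fails if it takes over 35 s, if anything falls off the work surface, if the arm or the gripper's body presses on something with over 40 N, if the wrist force passes 120 N, or if a joint passes its speed limit or range.

### The arm

A 6-joint arm with a two-finger parallel gripper is mounted at the origin on the work surface. World frame = base frame: x ahead of the robot, y to its left, z up, the work surface at z = 0. Lengths are in mm, angles in rad, forces in N, time in s.
With the tool pointing down it reaches from about 350 to 975 mm from the base axis. Payload 7.1 kg.
Tool frame: the origin (TCP) lies midway between the tips of the shut fingers; the grasp point (between the pads) lies ctrl.tcp_to_grasp behind it (ctrl.tcp_to_grasp is the distance from the TCP to the grasp point, in mm); z points along the fingers, y is the direction in which the jaws open and shut (so a half turn about z gives the same grasp; the last joint's range is limited). The gripper opens to 88 mm and grips with 3 to 60 N. Pads are 20 mm wide; open, the fingers measure 115 mm over their backs; the gripper's body (75 mm by 178 mm) begins 61 mm behind the grasp point.
Start: joints at [-1.298, 0.423, 1.63, -0, 1.089, -0.019], TCP at [179.816, -598.557, 222.675] pointing down, gripper open.
Joint ranges: [-3, 3], [-0.9, 2.11], [0.09, 2.58], [-1.31, 4.45], [0.11, 2.69], [-2.54, 2.54]. Speed limits (rad/s): [2.39, 2.39, 3.01, 3.14, 3.14, 3.14].

### API

Orientations are given as a rotation vector (axis times angle).
In Python, from workcell import ctrl gives the robot as it stands.
- The arm moves only by the tool play_rows, never from a script. Its argument "increments" is text: rows parted by semicolons, each of 5 numbers parted by spaces: the opening, from 0 (shut) to 1 (fully open), then the shift along the world's x, y, z in m, then the turn about the world's z in degrees. A call has 1 to 20 rows; each row shifts and turns the commanded pose from where the row before left it; what a row does not reach is not made up. A row lasts 1/10 s, in which the tool goes at most 50 mm and 8.59 degrees, less where a joint would pass 70% of its speed; a pose out of reach is approached as far as the arm can. A call is refused whole if a number of a shift passes 0.05 or a number of a turn 8.59, either way. A call with a gripper value outside its range is refused whole. The fingers move at their own pace and stop on an object; the grip force is fixed at half the most. Time passes only in rows, so rows that do not move let the fingers close. It gives the time, the measured TCP pose, the force and the opening at its end, in the units of the state.
- ctrl.get_obs(): the state, without advancing time (a new reading comes with each control period).
- ctrl.get_image(name): name is "side" or "top"; returns a dict with "img" (384x512x3 uint8, red, green, blue), "range_z" (384x512 float32, mm along the optical axis (not along the pixel's ray), 0 where there is no reading), "vertical_fov" (degrees; the focal length in pixels is half the picture's height over the tangent of half this angle, whatever the lens; pixels are square), "cx", "cy" (the principal point, pixels), "k1" (the pictures are not rectified: a ray, as slopes to the right and down, at radius r is drawn at 1 + k1 r^2 times it, then the intrinsics apply), "origin" and "attitude" of the camera in the world. Camera axes: x right, y down, z forward; pixel columns grow to the right and rows downward; lengths in mm; the calibration is good to about 2 mm. A picture is of the moment at which its call begins.
- ctrl.close_job(): hands the job in, once; it reports no verdict.
The state is a dict: "t": time; "qpos": joint angles; "qvel": joint speeds; "joint_torque": joint torques, N m; "ee_pos": TCP position; "orientation": TCP orientation; "ft_force": force on the tool from outside, world axes, zero at the start; "moment": the same for the moment, N m; "width": finger opening in mm.
Only numpy, scipy, OpenCV 4.12 (cv2) and the standard library are available. Lean on these libraries where they do the work, as an engineer would, in place of code of your own. Each camera call takes 0.05 s, during which the arm holds its last target. There are 200 camera calls.

## Working session

There is one attempt and no reset: what is moved stays moved. The work goes in short steps, Python scripts to look and compute and a tool call to move; the robot and the scene stay as the last step left them, time stands still between calls to the robot, and variables do not carry over. Pictures are saved under pics/ and viewed, on a budget of 10 in all, crops included, one or two more only if the job needs it, and the job is handed in when it is done.

Besides the shell and the picture viewer there is one more tool, called after "Call:" as a command line: name --argument value ..., lists and objects as JSON in quotes. play_rows: Moves the arm, as the interface text tells. Its arguments: {"type":"object","properties":{"increments":{"type":"string"}},"required":["increments"]}

```bash
mkdir -p pics
cat > h.py <<'E'
import numpy as np, cv2
from scipy.spatial.transform import Rotation as R
from workcell import ctrl
def cam(n):
    d=ctrl.get_image(n); d['f']=192/np.tan(np.radians(d['vertical_fov'])/2)
    a=np.array(d['attitude'],float); d['R']=a if a.shape==(3,3) else R.from_rotvec(a).as_matrix()
    d['o']=np.array(d['origin'],float)
    np.savez('last_'+n,img=d['img'],z=d['range_z'],f=d['f'],R=d['R'],o=d['o'],cx=d['cx'],cy=d['cy'],k1=d['k1']); return d
def slopes(d,uv):
    uv=np.asarray(uv,float).reshape(-1,2); K=np.array([[d['f'],0,d['cx']],[0,d['f'],d['cy']],[0,0,1]],float)
    return cv2.undistortPoints(uv.reshape(-1,1,2),K,np.array([float(d['k1']),0,0,0])).reshape(-1,2)
def ray(d,uv):
    s=slopes(d,uv); return np.c_[s,np.ones(len(s))]@d['R'].T
def onz(d,uv,z):
    r=ray(d,uv); return d['o']+r*((z-d['o'][2])/r[:,2])[:,None]
def pts(d):  # HxWx3 from range
    H,W=d['z'].shape; v,u=np.mgrid[:H,:W]
    return (d['o']+ray(d,np.c_[u.ravel(),v.ravel()])*d['z'].ravel()[:,None]).reshape(H,W,3)
def save(n,im): cv2.imwrite('pics/'+n,cv2.cvtColor(im,cv2.COLOR_RGB2BGR))
def load(n): return dict(np.load('last_'+n+'.npz'))
E
python3 - <<'E'
from h import *
for n in('side','top'):
    d=cam(n); print(n,d['f'],d['cx'],d['cy'],d['k1'],d['o'],d['attitude']); save(n+'0.png',d['img'])
print(ctrl.get_obs(),ctrl.tcp_to_grasp)
E
```

```text
side 389.92164518222506 249.95624844111083 185.14531562941715 -0.06903963700879462 [ 372.58625461 -819.93282118  543.23317179] [-2.07640528  0.34234451 -0.17611926]
top 389.73800864164366 251.5660043692773 193.9134368148429 -0.10422216639564358 [ 541.43289757  -58.86893175 1064.98914116] [-2.18601611  2.16581992 -0.0546134 ]
{'t': 0.1, 'qpos': array([-1.29800850e+00,  4.23731935e-01,  1.63058248e+00, -1.61903701e-05,
        1.08857436e+00, -1.90071761e-02]), 'qvel': array([ 0.00012988, -0.00176508, -0.00020383,  0.00029345,  0.00078239,
       -0.0010877 ]), 'joint_torque': array([-1.69611238e-03, -5.45612669e+01, -2.74325895e+01,  6.44044136e-02,
        1.88184920e-02, -6.13519023e-05]), 'ee_pos': array([ 179.68242844, -598.11637688,  222.01192108]), 'orientation': array([-3.10694385e+00, -4.56551188e-01,  2.79877586e-04]), 'ft_force': array([ 0.01941197,  0.08148373, -0.33446003]), 'moment': array([-0.02247119,  0.04099165, -0.0008573 ]), 'width': 87.70828026028155} 18.700000000000003
```

View pics/top0.png

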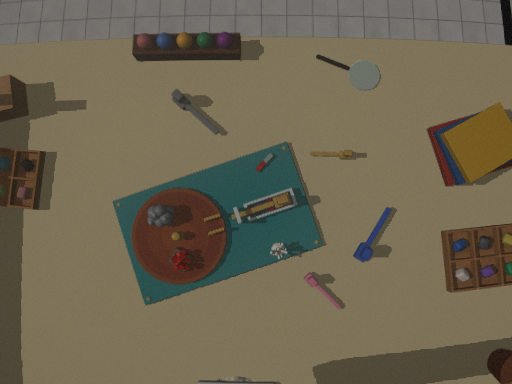

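View pics/side0.png

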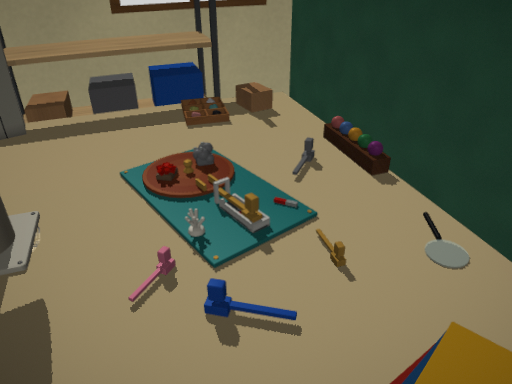

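Candidates (top view): brass bolt in the guide (282,200), loose smaller brass one (347,154), blue (365,252), grey (180,98) and pink (312,280). I choose the one in the guide: it is brass, and larger than the loose one. The sprig is at (279,250), the magnet at (265,162) and the turntable at (180,236).

Run:
```python
from h import *
d=load('top'); im=d['img']; P=pts(d)
hsv=cv2.cvtColor(im,cv2.COLOR_RGB2HSV); h,s,v=cv2.split(hsv)
a=im[170:240,200:310]; a=cv2.resize(a,None,fx=5,fy=5,interpolation=cv2.INTER_CUBIC)
ds=load('side'); b=cv2.resize(ds['img'][165:245,185:310],None,fx=5,fy=5,interpolation=cv2.INTER_CUBIC)
save('crop1.png',np.vstack([cv2.resize(a,(480,290)),cv2.resize(b,(480,307))]))
def big(m):
    c=max(cv2.findContours(m.astype(np.uint8),cv2.RETR_EXTERNAL,cv2.CHAIN_APPROX_NONE)[0],key=cv2.contourArea); return c.reshape(-1,2)
teal=big((h>80)&(h<100)&(s>120))
r=cv2.minAreaRect(onz(d,teal,12)[:,:2].astype(np.float32)); print('board',r, cv2.boxPoints(r).tolist())
print('white rows near guide')
m=np.zeros(h.shape,bool); m[180:225,230:302]=1
w=big(cv2.morphologyEx(((s<70)&(v>130)&m).astype(np.uint8),cv2.MORPH_CLOSE,np.ones((9,9))))
r=cv2.minAreaRect(onz(d,w,34)[:,:2].astype(np.float32)); print('guide',r)
Q=P[m]; k=(Q[:,2]>78)&(Q[:,2]<95); print('knob pts',k.sum(),np.median(Q[k],0)); 
br=m&(h>12)&(h<28)&(s>130)
k=br&(P[...,2]>77)&(P[...,2]<95); ys,xs=np.nonzero(k); print(k.sum(),xs.min(),xs.max(),ys.min(),ys.max(),P[k].mean(0))
kr=cv2.minAreaRect(onz(d,np.c_[xs,ys],84)[:,:2].astype(np.float32)); print('knob',kr)
# side-view range
Ps=pts(ds); hs=cv2.cvtColor(ds['img'],cv2.COLOR_RGB2HSV)
k=np.zeros(h.shape,bool); k[185:235,235:275]=1; k&=(Ps[...,2]>55)&(hs[...,1]>110); print('side knob',k.sum(),Ps[k].min(0),Ps[k].max(0),np.median(Ps[k],0))
k2=k&(Ps[...,2]>79); print('side knob top',Ps[k2].mean(0),cv2.minAreaRect(Ps[k2][:,:2].astype(np.float32)))
```

```text
board ((497.22906494140625, -70.3690414428711), (137.3775177001953, 218.86558532714844), 9.01400089263916) [[412.2431335449219, 26.950397491455078], [446.5340576171875, -189.21221923828125], [582.2149658203125, -167.6884765625], [547.924072265625, 48.47413635253906]]
white rows near guide
guide ((560.3209838867188, 1.2552356719970703), (33.031063079833984, 10.831148147583008), 7.035674095153809)
knob pts 100 [ 598.39646829 -115.74949324   83.55150173]
84 276 287 194 204 [ 598.86494721 -115.19700886   83.6795089 ]
knob ((598.41455078125, -115.54646301269531), (20.112539291381836, 27.174402236938477), 22.312997817993164)
side knob 198 [ 372.58625461 -819.93282118   55.00716316] [ 611.64337605 -103.53727112  543.23317179] [ 596.55083572 -125.8665798    74.88588897]
side knob top [ 590.23545852 -145.6441173    99.55560641] ((494.3941650390625, -463.9388427734375), (752.0379638671875, 26.7271728515625), 73.14637756347656)
```

View pics/crop1.png

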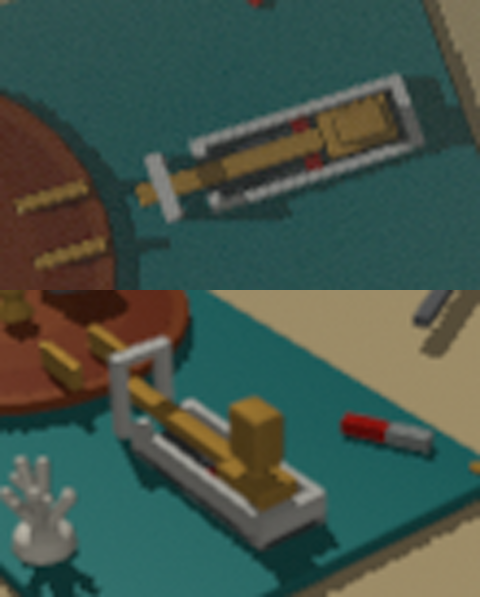

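The crop shows the brass bolt in the white guide, with its knob up, its tongue under the bridge and the red bump ahead of the foot. The choice is confirmed. Next I need a sturdier fix of the guide's axis.

Run:
```python
from h import *
d=load('top'); im=d['img']; P=pts(d)
h,s,v=cv2.split(cv2.cvtColor(im,cv2.COLOR_RGB2HSV))
def rect(m,z,n):
    ys,xs=np.nonzero(m); q=onz(d,np.c_[xs,ys],z)[:,:2].astype(np.float32); r=cv2.minAreaRect(cv2.convexHull(q)); print(n,m.sum(),r,P[m].mean(0)); return q
print('hsv teal',h[250,230],s[250,230],v[250,230],'wall',im[192,290],im[214,255])
Z=P[...,2]
box=np.zeros(h.shape,bool); box[140:305,105:325]=1
t=box&(h>78)&(h<102)&(s>60)
t=cv2.morphologyEx(t.astype(np.uint8),cv2.MORPH_CLOSE,np.ones((7,7)))
n,l,st,_=cv2.connectedComponentsWithStats(t); t=l==1+st[1:,4].argmax()
rect(t,12,'board 300x510')
m=np.zeros(h.shape,bool); m[180:225,240:302]=1
w=m&(s<70)&(v>90)&(Z>26)&(Z<42); rect(w,34,'guide 48x132?')
br=m.copy(); br[:,:225]=1; br[:180]=0;br[228:]=0; br[:,:228]=0
b=br&(h>10)&(h<30)&(s>110)&(Z>20)&(Z<60)
ys,xs=np.nonzero(b); q=onz(d,np.c_[xs,ys],40)[:,:2]; 
q=q[q[:,1]<2000]; vx,vy,x0,y0=cv2.fitLine(q.astype(np.float32),cv2.DIST_HUBER,0,.01,.01).ravel(); print('bolt line',vx,vy,x0,y0,np.degrees(np.arctan2(vy,vx)))
red=m&((h<8)|(h>172))&(s>110); print('bump',red.sum(),onz(d,np.argwhere(red)[:,::-1],26).mean(0), onz(d,np.argwhere(red)[:,::-1],26)[:,:2].round().tolist())
wb=np.zeros(h.shape,bool); wb[200:225,228:245]=1; wb&=(s<70)&(v>90); rect(wb,70,'bridge 42x10')
k=np.zeros(h.shape,bool);k[190:210,270:292]=1; k&=(Z>76)&(Z<92); rect(k,84,'knob')
ch=np.zeros(h.shape,bool); ch[205:240,200:226]=1; ch&=(h>14)&(h<30)&(s>100)&(v>110)
for i,c in enumerate(cv2.findContours(ch.astype(np.uint8),0,1)[0]):
    if len(c)>3: print('cheek',cv2.minAreaRect(onz(d,c.reshape(-1,2),44)[:,:2].astype(np.float32)))
tt=box&((h<12)|(h>172))&(s>90)&(Z>12)&(Z<36); q=rect(tt,28,'turntable')
print(cv2.minEnclosingCircle(q))
```

```text
hsv teal 89 119 77 wall [117 118 114] [42 44 44]
board 300x510 11731 ((535.8997192382812, 59.157806396484375), (296.9676513671875, 506.5034484863281), 19.364734649658203) [553.36816181   7.06344141  17.04121251]
guide 48x132? 227 ((588.673583984375, -86.11927795410156), (47.75052261352539, 134.98545837402344), 18.928218841552734) [592.82647209 -88.27690255  33.92251302]
bolt line 0.29230723 -0.95632446 578.163 -62.129444 -73.00386
bump 22 [586.22110288 -86.83496984  26.        ] [[601.0, -79.0], [601.0, -82.0], [601.0, -84.0], [599.0, -79.0], [599.0, -82.0], [599.0, -84.0], [599.0, -87.0], [596.0, -79.0], [596.0, -82.0], [596.0, -84.0], [580.0, -90.0], [580.0, -92.0], [577.0, -87.0], [577.0, -90.0], [577.0, -92.0], [577.0, -95.0], [575.0, -87.0], [575.0, -90.0], [575.0, -92.0], [575.0, -95.0], [572.0, -87.0], [572.0, -90.0]]
bridge 42x10 78 ((560.754150390625, -11.258277893066406), (42.799530029296875, 31.48828125), 18.979238510131836) [559.80999204  -2.55372341  61.84501102]
knob 101 ((598.962158203125, -116.63742065429688), (21.515783309936523, 29.518726348876953), 18.946443557739258) [ 598.96843058 -116.20110964   83.57570024]
cheek ((516.7107543945312, 55.652923583984375), (5.792216777801514, 41.51345443725586), 19.046838760375977)
cheek ((551.7910766601562, 67.10894775390625), (3.3256242275238037, 41.60417938232422), 19.00398063659668)
turntable 5958 ((469.4259033203125, 41.329071044921875), (385.2096252441406, 457.4901123046875), 16.949766159057617) [500.29768262 148.90053938  25.98047219]
((447.2605895996094, 23.30375862121582), 272.2820739746094)
```

Call:
play_rows --increments "0.7 0.0262 0.0301 0 5.8;0.7 0.0262 0.0301 0 5.8;0.7 0.0262 0.0301 0 5.8;0.7 0.0262 0.0301 0 5.8;0.7 0.0262 0.0301 0 5.8;0.7 0.0262 0.0301 0 5.8;0.7 0.0262 0.0301 0 5.8;0.7 0.0262 0.0301 0 5.8;0.7 0.0262 0.0301 0 5.8;0.7 0.0262 0.0301 0 5.8;0.7 0.0262 0.0301 0 5.8;0.7 0.0262 0.0301 0 5.8;0.7 0.0262 0.0301 0 5.8;0.7 0.0262 0.0301 0 5.8;0.7 0.0262 0.0301 0 5.8;0.7 0.0262 0.0301 0 5.8;0.7 0 0 0 0;0.7 0 0 0 0"

```text
t: 1.9
ee_pos: [598.8, -116.3, 222.0]
orientation: [-1.811, -2.566, 0.001]
ft_force: [-0.6, -0.2, -0.4]
width: 61.0
```

Run:
```python
from h import *
o=ctrl.get_obs(); M=R.from_rotvec(o['orientation']).as_matrix(); print(o['t'],o['ee_pos'],'tool y deg',np.degrees(np.arctan2(M[1,1],M[0,1])),M[:,2],o['width'],o['qpos'])
d=load('side'); P=pts(d); hs=cv2.cvtColor(d['img'],cv2.COLOR_RGB2HSV)
k=np.zeros(hs.shape[:2],bool); k[185:225,240:265]=1; k&=(P[...,2]>79)&(P[...,2]<90)&(hs[...,1]>90)
ys,xs=np.nonzero(k); print('side knob top',k.sum(),cv2.minAreaRect(onz(d,np.c_[xs,ys],84)[:,:2].astype(np.float32)),P[k].mean(0))
```

```text
1.9 [ 598.79157303 -116.25520277  222.00717244] tool y deg 19.571623222673093 [-1.38593085e-03  1.33716647e-05 -9.99999040e-01] 60.99812698462855 [-2.11133471e-01  4.02581052e-01  1.66396044e+00 -3.15103042e-04
  1.07640914e+00 -5.52572724e-01]
side knob top 78 ((597.6854248046875, -121.45765686035156), (23.31875991821289, 31.839113235473633), 20.226144790649414) [ 598.73820671 -119.12066185   82.2565297 ]
```

Call:
play_rows --increments "0.7 0 0 -0.035 -0.5;0.7 0 0 -0.035 0;0.7 0 0 -0.035 0;0.7 0 0 -0.025 0;0.7 0 0 -0.02 0;0.7 0 0 -0.01 0;0.7 0 0 -0.01 0;0.7 0 0 0 0;0.7 0 0 0 0"

```text
t: 2.8
ee_pos: [599.3, -117.3, 53.3]
orientation: [1.824, 2.557, 0.0]
ft_force: [-0.1, -0.5, 0.9]
width: 61.0
```

Run:
```python
from h import *
d=cam('side'); t=cam('top')
a=cv2.resize(d['img'][130:250,170:320],(500,400),interpolation=cv2.INTER_CUBIC)
save('g1.png',a)
```

```text
(no output)
```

View pics/g1.png

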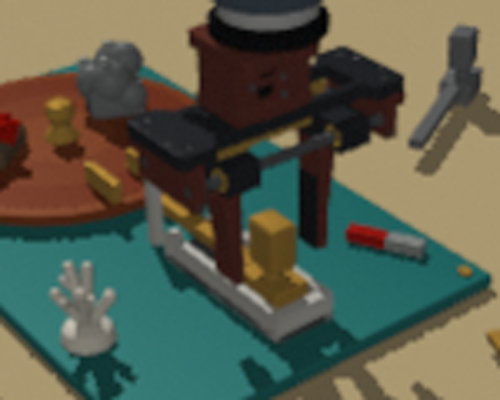

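The fingers straddle the knob: tips at about (230,280) and (315,243) in the crop, with the knob midway at about (273,262). Closing now.

Call:
play_rows --increments "0.4 0 0 0 0;0.25 0 0 0 0;0.1 0 0 0 0;0.1 0 0 0 0;0 0 0 0 0;0 0 0 0 0;0 0 0 0 0;0 0 0 0 0"

```text
t: 3.7
ee_pos: [599.3, -117.0, 52.8]
orientation: [1.824, 2.557, 0.0]
ft_force: [1.2, 0.3, 0.0]
width: 22.0
```

Call:
play_rows --increments "0 0 0 0.004 0;0 0 0 0.005 0;0 0 0 0.005 0;0 0 0 0 0;0 0 0 0 0"

```text
t: 4.2
ee_pos: [599.1, -117.0, 66.9]
orientation: [1.824, 2.558, 0.0]
ft_force: [0.2, -0.6, -2.6]
width: 21.5
```

Run:
```python
from h import *
d=cam('side')
save('g2.png',cv2.resize(d['img'][150:250,175:300],(625,500),interpolation=cv2.INTER_CUBIC))
```

```text
(no output)
```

View pics/g2.png

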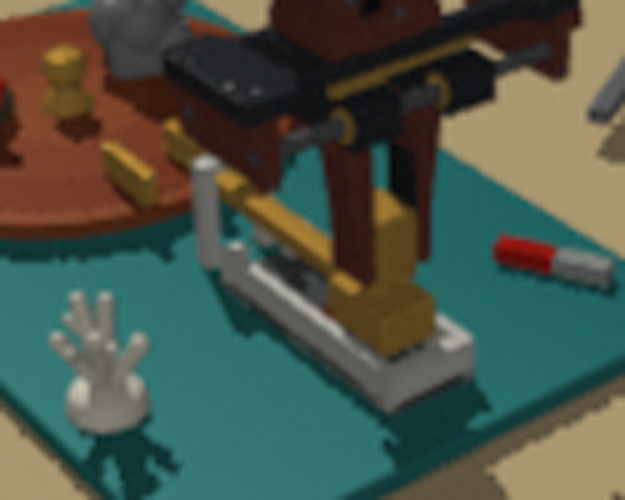

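The bolt is lifted and level, with its foot clear of the floor (around (385,310)) and the tongue free under the bridge. The force reads −2.6 N, about its weight. Sliding it over the bump.

Call:
play_rows --increments "0 -0.0021 0.0061 0 0;0 -0.0021 0.0061 0 0;0 -0.0021 0.0061 0 0;0 -0.0021 0.0061 0 0;0 -0.0022 0.0061 0 0;0 -0.0021 0.0061 0 0;0 -0.0021 0.0061 0 0;0 -0.0021 0.0061 0 0;0 -0.0021 0.0061 0 0;0 -0.0022 0.0062 0 0;0 0 0 0 0;0 0 0 0 0"

```text
t: 5.45
ee_pos: [577.9, -55.7, 66.7]
orientation: [1.823, 2.558, 0.0]
ft_force: [-0.6, -0.4, -3.6]
width: 21.7
```

Run:
```python
from h import *
d=cam('side'); t=cam('top'); print(ctrl.get_obs()['ee_pos'])
save('g3.png',np.hstack([cv2.resize(d['img'][150:250,175:275],(400,400),interpolation=cv2.INTER_CUBIC),cv2.resize(t['img'][170:240,200:300],(400,280),interpolation=cv2.INTER_CUBIC)[:400] if 0 else cv2.resize(t['img'][160:250,210:300],(400,400),interpolation=cv2.INTER_CUBIC)]))
```

```text
[578.01154248 -56.01981661  66.71878904]
```

View pics/g3.png

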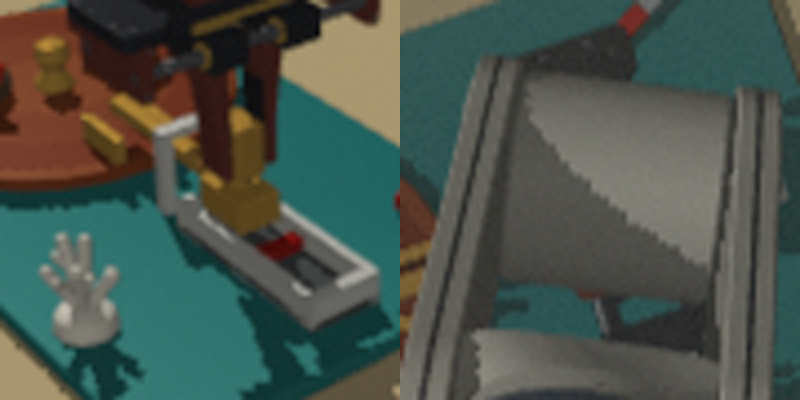

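The bolt's foot is now past the red bump (visible behind it at (283,243)), and the tongue runs in towards the cheeks. Lowering it 14 mm.

Call:
play_rows --increments "0 0 0 -0.004 0;0 0 0 -0.004 0;0 0 0 -0.003 0;0 0 0 -0.002 0;0 0 0 0 0;0 0 0 0 0"

```text
t: 6.15
ee_pos: [577.8, -55.9, 53.6]
orientation: [-1.824, -2.558, 0.0]
ft_force: [-0.2, 0.1, -3.0]
width: 21.9
```

Still carrying the weight about 1 mm above the floor. I'll go down the last bit, then release.

Call:
play_rows --increments "0 0 0 -0.001 0;0 0 0 0 0;0.1 0 0 0 0;0.3 0 0 0 0;0.5 0 0 0 0;0.6 0 0 0 0;0.6 0 0 0 0;0.6 0 0 0 0"

```text
t: 6.95
ee_pos: [577.9, -55.9, 52.8]
orientation: [1.824, 2.558, 0.0]
ft_force: [-0.7, -0.3, -0.1]
width: 51.8
```

Run:
```python
from h import *
d=cam('side')
save('g4.png',cv2.resize(d['img'][150:250,175:275],(500,500),interpolation=cv2.INTER_CUBIC))
```

```text
(no output)
```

View pics/g4.png

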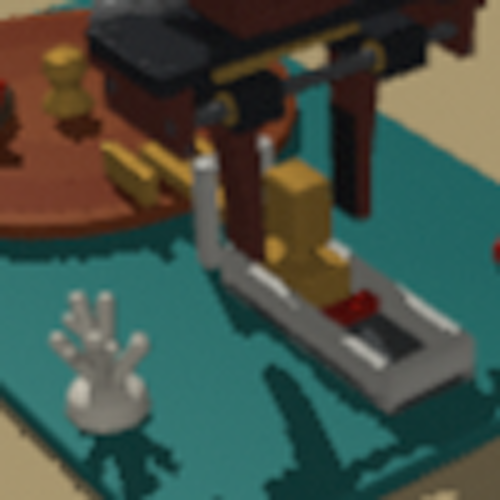

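The knob stands free between the open fingers, and the foot is down in the guide past the bump. Raising straight up and backing away for a final check.

Call:
play_rows --increments "0.6 0 0 0.01 0;0.6 0 0 0.02 0;0.6 0 0 0.035 0;0.6 0 0 0.04 0;0.6 0 0 0.04 0;0.6 0 0 0.03 0;0.6 0.01 -0.035 0 0;0.6 0.01 -0.035 0 0;0.6 0.01 -0.035 0 0;0.6 0.01 -0.035 0 0;0.6 0.01 -0.035 0 0;0.6 0.01 -0.035 0 0;0.6 0.01 -0.035 0 0;0.6 0.01 -0.035 0 0;0.6 0 -0.035 0 0;0.6 0 -0.035 0 0;0.6 0 0 0 0;0.6 0 0 0 0"

```text
t: 8.8
ee_pos: [657.3, -406.4, 227.8]
orientation: [-1.826, -2.556, -0.0]
ft_force: [-0.6, -0.1, -0.2]
width: 52.7
```

Run:
```python
from h import *
s=cam('side'); cam('top'); d=load('top'); P=pts(d); Z=P[...,2]; im=d['img']
save('g5.png',np.hstack([cv2.resize(s['img'][150:250,175:275],(400,400),interpolation=cv2.INTER_CUBIC),cv2.resize(im[160:260,195:295],(400,400),interpolation=cv2.INTER_CUBIC)]))
h,sa,v=cv2.split(cv2.cvtColor(im,cv2.COLOR_RGB2HSV))
O=np.array([588.7,-86.1]); th=np.radians(19.1); ax=np.array([[np.cos(th),np.sin(th)],[-np.sin(th),np.cos(th)]])
k=np.zeros(h.shape,bool); k[185:230,235:292]=1; k&=(Z>76)&(Z<95)&(sa>90)&(h>10)&(h<30)
ys,xs=np.nonzero(k); r=cv2.minAreaRect(onz(d,np.c_[xs,ys],84)[:,:2].astype(np.float32)); print('knob',k.sum(),r,Z[k].mean(),'board xy',ax@(np.array(r[0])-O))
ch=np.zeros(h.shape,bool); ch[205:242,198:230]=1; ch&=(h>14)&(h<30)&(sa>100)&(v>110)
for c in cv2.findContours(ch.astype(np.uint8),0,1)[0]:
    if len(c)>3: q=cv2.minAreaRect(onz(d,c.reshape(-1,2),44)[:,:2].astype(np.float32)); print('cheek',q,ax@(np.array(q[0])-O))
o=ctrl.get_obs(); print(o['t'],o['ee_pos'],o['ft_force'])
```

```text
knob 102 ((576.4984741210938, -56.11777877807617), (21.49640655517578, 29.466548919677734), 18.96453857421875) 83.42914676661928 board xy [-1.71909917 32.32422499]
cheek ((516.7115478515625, 55.65320587158203), (5.79396390914917, 41.51345443725586), 19.046838760375977) [-21.64122335 157.50544775]
cheek ((539.6898803710938, 47.46417999267578), (9.115745544433594, 58.95839309692383), 19.002765655517578) [ -2.60746887 142.24831496]
cheek ((551.3995971679688, 66.97395324707031), (4.153576850891113, 41.604183197021484), 18.996381759643555) [ 14.84156229 156.85242505]
8.9 [ 657.77915287 -404.80411199  227.92406241] [-0.08863861  0.07392351  1.15270386]
```

View pics/g5.png

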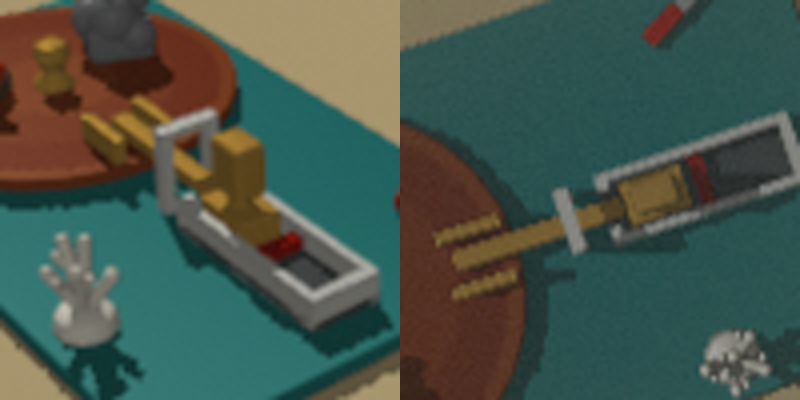

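The bolt lies in the guide past the bump (red at (700,180) on the right), with its tongue between the cheeks at about (480,255). The sprig is standing.

```bash
python3 -c "
from workcell import ctrl
print(ctrl.close_job())"
```

```text
the job is handed in; nothing more can be done
None
```

The turntable is locked. I took the brass bolt by its knob, lifted it about 14 mm, carried it over the red bump, lowered it to the guide floor on the turntable side and let go. The arm then backed well clear, and I handed the job in at about t = 9 s; handing in gives no verdict.

My last checks, from the pictures:

| Check | Measured | Wanted |
|---|---|---|
| Knob centre along the guide (taken as the bolt's origin) | y = 32 mm | 22 to 43 mm |
| Knob centre off the centre line | x = -1.7 mm | within 6 mm |
| Bolt direction | 19.0°, guide about 19.1° | within 10° |
| Knob top height (bolt on the floor) | 83.4 mm | 84 mm nominal; 83.6 mm at the start |

- **Tongue and turntable:** the tongue lies between the two cheeks. The cheeks are in line with the guide to within about 0.03 rad and did not move measurably.
- **Sprig:** it is standing and looks unmoved in both views. I did not measure its position.
- **Disagreement:** an early side-camera estimate of the knob differed from the top view by about 3 mm across the guide. I put that down to side-face pixels in the mask. The grasp closed at 22 mm, the knob's width, with almost no side force.

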